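# Set up a tilted stake for planishing a copper beaker

## Task

Set up for planishing the copper beaker: press the domed stake head onto the square post of the tilted stake holder with a steady push, not a ramming one, until the spring ball clicks into the head and the head sits fully home on the shoulder. Then hang the copper beaker, bottom up, all the way down over the fitted head so that its bottom rests on the dome, and let go. Do not disturb the other things on the bench.

Things in the scene. Friction and masses are not known exactly. Their poses are not given: they have to be found in the camera images.
- stake_holder: Grey cast bracket bolted to the bench: base 150 x 112 x 16 mm, two cheeks (78 mm over their outsides) carrying a locked dark steel arm; a small clamping lever sticks out 63 mm on its -y side. Origin: centre of the base's underside. The arm's pivot lies along y, 85 mm above the bench; the arm leans towards the holder's -x, 24 to 39 degrees from vertical, differently each time.
- seat (a point): Centre of the shoulder at the arm's end (round collar, 46 mm across, 72 mm from the pivot), fixed to the arm. z: out along arm and post; y: along the pivot. The bright square post on it is 19 x 19 mm, 26 mm long, its last 1.5 mm tapered to 16 mm. It swivels stiffly about z (0.25 N m): its flats stand up to 35 degrees either way from this x and y. A head pressed on askew jams or drags it round.
- spring_ball (a joint): 12 mm steel ball sprung out of one flat of the post, 13 mm above the shoulder. 0 = out (2.8 mm proud), 0.0028 m = pressed in flush. A head sliding on must press it in, which takes a push of 8 to 15 N along the post; with the head home it snaps out again into a dimple inside the head's bore.
- domed_head: The head to fit: plain steel, 34 x 34 mm square body 36 mm high with a smooth dome (34 mm across) on top, 62 mm high in all, 0.3 to 0.4 kg. Origin: centre of its underside (the mouth); z up through the dome; x, y square to its flats. Square bore 20.6 mm wide, 30 mm deep, mouth chamfer 1.5 mm, a dimple in all four walls: fits in any of four turns. Home, its mouth lies on the shoulder.
- dome_top (a point): Top of the dome, 62 mm above the mouth of the domed head on its axis; axes as the head's.
- beaker: Copper beaker, plain cylinder of 62 mm outer and 57 mm inner diameter, 61 mm high, about 0.15 kg, standing mouth down on the bench. Origin: centre of the mouth (rim plane); z points up through its closed bottom.
- beaker_floor (a point): Centre of the inner face of the beaker's closed bottom, 58 mm from the rim plane; axes as the beaker's.
- flat_head: Another stake head, not wanted: same square steel body, but with a flat 76 x 34 mm bar face on top, 58 mm high. Origin: centre of its underside. To be left alone.
- bench_block: Flat steel bench block, 75 x 75 x 19 mm, lying on the bench. Origin: centre of its underside. To be left alone.
- brass_dish: Shallow brass dish, 76 mm across, 22 mm high. Origin: centre of its underside. To be left alone.
- hammer: Hammer, 250 mm long, lying on the bench along its own x. To be left alone.
- paste_jar: Jar with a black cap, 56 mm diameter, 58 mm high. Origin: centre of its underside. To be left alone.
- horn_head: Another stake head, not wanted: same square steel body, with a tapered round horn that sticks out level to one side (its +x), tip 72 mm from the axis, 54 mm high. Origin: centre of its underside. To be left alone.

How it is judged:
On the way:
1. the domed head is fully home on the shoulder with the spring ball snapped out into its dimple (z of domed_head in the frame of seat below 0.002 m and distance between domed_head and seat below 0.003 m and angle between the z axis of domed_head and the z axis of seat, either way round below 0.06 rad and value of joint spring_ball below 0.001 m), for 0.2 s.
At the end, for the whole second after the job is handed in: Domed head on the post: mouth within 2 mm of the shoulder, 3 mm of its centre and 0.06 rad of square, spring ball within 1 mm of fully out. Beaker at rest over it, its inner floor within 18 mm of the dome's top, axes within 0.35 rad. The other things stay within 30 mm (all of step 1 and distance between beaker_floor and dome_top below 0.018 m and angle between the z axis of beaker and the z axis of domed_head, either way round below 0.35 rad and linear speed of beaker below 0.02 m/s and angular speed of beaker below 0.2 rad/s); the robot touches nothing.
It fails at once if the head is rammed against the holder (over 80 N) (contact force between domed_head and stake_holder above 80 N).
It fails at once if another stake head is moved over 30 mm or tipped (distance of any of flat_head, horn_head from where it was at the start of the episode above 0.03 m or angle between any of flat_head, horn_head's own z axis and vertical above 0.5 rad).
It fails at once if a bystander is moved over 30 mm (distance of any of bench_block, brass_dish, hammer, paste_jar from where it was at the start of the episode above 0.03 m).
It also fails if it takes over 72 s, if anything falls off the work surface, if the arm or the gripper's body presses on something with over 40 N, if the wrist force passes 120 N, or if a joint passes its speed limit or range.

## Robot

A 7-joint arm with a two-finger parallel gripper is mounted at the origin on the work surface. World frame = base frame: x ahead of the robot, y to its left, z up, the work surface at z = 0. Lengths are in m, angles in rad, forces in N, time in s.
With the tool pointing down it reaches from about 0.425 to 0.95 m from the base axis. Payload 4.7 kg.
Tool frame: the origin (TCP) lies between the finger pads; the fingertips stand 25 mm ahead of it and the grasp point (between the pads) lies 6 mm ahead of it; x points along the fingers, z is the direction in which the jaws open and shut, and the axes are right-handed (so a half turn about x gives the same grasp; the last joint's range is limited). The gripper opens to 85 mm and grips with 20 to 120 N. Pads are 22 mm wide; open, the fingers measure 114 mm over their backs; the gripper's body (76 mm by 85 mm) begins 54 mm behind the grasp point. The pads swing forward as they close: fully open they stand 13 mm farther back than shut.
Start: joints at [-1.354, 0.469, -0.049, 1.532, 0.024, 1.141, -0.082], TCP at [0.164, 0.655, 0.256] pointing down, gripper open.
Joint ranges: [-2.59, 2.59], [-0.33, 1.99], [-1.39, 1.29], [0.1, 2.45], [-1.04, 4.18], [0.21, 1.99], [-2.66, 2.66]. Speed limits (rad/s): [2.57, 2.57, 3.14, 3.14, 3.14, 3.14, 3.14].

## Interface

Orientations are given as a 3x3 rotation matrix whose columns are the frame's x, y, z axes.
In Python, from rig import * gives the robot as it stands. Calls block until the motion is done:
- movep(position, orientation): joint-space move of the TCP to a pose.
- move_l(position, attitude=None, feed=0.15, until_force=None): straight line of the TCP; attitude=None keeps the orientation; feed is the mean speed in m/s. With until_force (N) it stops when the force on the tool has changed by that much, and returns True; else False.
- move_joints(angles): joint-space move.
- command_gripper(opening, newtons=None): finger opening in m; newtons is the grip in N (None keeps the last); returns when the fingers have stopped.
- sleep(seconds).
- inverse_kinematics(position, orientation): joint angles nearest the present ones, or None.
- sense(): the state.
- camera(name): name is "side" or "top"; returns (picture, depth): 420x560x3 uint8, red, green, blue; 420x560 float32, m along the optical axis (not along the pixel's ray), 0 where there is no reading.
- camera_params(name): a dict with "K" (3x3 intrinsics, pixels), "position" and "rotation" of the camera in the world. Camera axes: x right, y down, z forward; pixel columns grow to the right and rows downward; lengths in m; the calibration is good to about 2 mm. A picture is of the moment at which its call begins. camera_params takes no time and is no camera call.
A pose or a line that the arm cannot do raises Unreachable and nothing moves.
- finish_job(): hands the job in, once; it reports no verdict.
The state is a dict: "time_s": time; "joint_pos": joint angles; "qd": joint speeds; "joint_efforts": joint torques, N m; "position": TCP position; "tcp_rot": TCP orientation; "wrist_force": force on the tool from outside, world axes, zero at the start; "ft_torque": the same for the moment, N m; "finger_gap": finger opening in m.
Only numpy, scipy, OpenCV 4.12 (cv2) and the standard library are available. Lean on these libraries where they do the work, as an engineer would, in place of code of your own. Each camera call takes 0.05 s, during which the arm holds its last target.

## Working session

There is one attempt and no reset: what is moved stays moved. The work goes in short steps, each a Python script; the robot and the scene stay as the last script left them, time stands still between calls to the robot, and variables do not carry over. Pictures are saved under pics/ and viewed, and the job is handed in when it is done.

```bash
ls; mkdir -p pics; python3 - <<'E'
from rig import *
import cv2,numpy as np
s=sense();print(s)
for n in ("side","top"):
    p,d=camera(n);cv2.imwrite(f"pics/{n}0.png",p[...,::-1]);np.savez(f"{n}0.npz",p=p,d=d);c=camera_params(n);print(n,c)
E
```

```text
pics
{'time_s': 0.0, 'joint_pos': array([-1.35391963,  0.46942374, -0.04859237,  1.53372352,  0.02405338,
        1.14097601, -0.08230372]), 'qd': array([ 0.00083231,  0.00023629, -0.00019729,  0.00044785,  0.00059851,
        0.00066822, -0.0001505 ]), 'joint_efforts': array([ 2.60840379e-04, -5.10318911e+01, -4.64865344e-02, -2.37706590e+01,
        1.08261080e-02,  8.14207160e-03, -3.19425915e-06]), 'position': array([0.16407958, 0.6541919 , 0.25526075]), 'tcp_rot': array([[-4.43837214e-04, -9.69950300e-01,  2.43302730e-01],
       [-1.89605720e-03,  2.43303133e-01,  9.69948447e-01],
       [-9.99998104e-01, -3.08166764e-05, -1.94706824e-03]]), 'wrist_force': array([ 0.8743546 , -0.29922618, -0.31752946]), 'ft_torque': array([-0.00743152, -0.0137663 , -0.02356769]), 'finger_gap': 0.08551971606833117}
side {'K': array([[504.3219168 ,   0.        , 274.49981522],
       [  0.        , 504.3219168 , 204.22420025],
       [  0.        ,   0.        ,   1.        ]]), 'position': array([-0.13811397, -0.71737798,  0.8079519 ]), 'rotation': array([[ 0.71463789, -0.37433131,  0.59090504],
       [-0.69927861, -0.40330832,  0.59021337],
       [ 0.01738158, -0.83499609, -0.54998128]])}
top {'K': array([[381.32698833,   0.        , 278.97232915],
       [  0.        , 381.32698833, 209.4781255 ],
       [  0.        ,   0.        ,   1.        ]]), 'position': array([0.44204354, 0.00579246, 1.04462874]), 'rotation': array([[ 0.00981762, -0.98668758,  0.16233064],
       [-0.9994468 , -0.00452378,  0.032949  ],
       [-0.03177603, -0.16256432, -0.98618615]])}
```

View pics/side0.png

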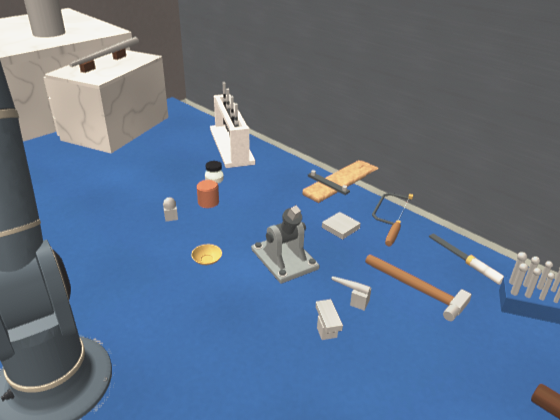

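View pics/top0.png

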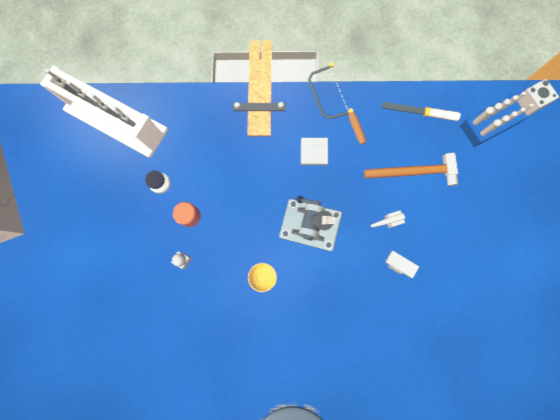

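Side view: domed head at about (170,208), beaker (207,194), paste jar (213,172), dish (206,254), holder (286,240). Top view: domed head (180,260), beaker (186,214), holder (311,223), with the post near (327,219).

Next I'll zoom in.

```bash
python3 - <<'E'
import cv2,numpy as np
s=np.load("side0.npz");t=np.load("top0.npz")
a=s['p'][190:290,240:330,::-1];b=t['p'][185:260,270:350,::-1]
def z(i,w,h):return cv2.resize(i,(w,h),interpolation=cv2.INTER_CUBIC)
cv2.imwrite("pics/z1.png",np.hstack([z(a,405,450),z(b,395,450)]))
a=s['p'][155:230,150:230,::-1];b=t['p'][190:280,150:220,::-1]
cv2.imwrite("pics/z2.png",np.hstack([z(a,400,375),z(b,292,375)]))
E
```

```text
(no output)
```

View pics/z1.png

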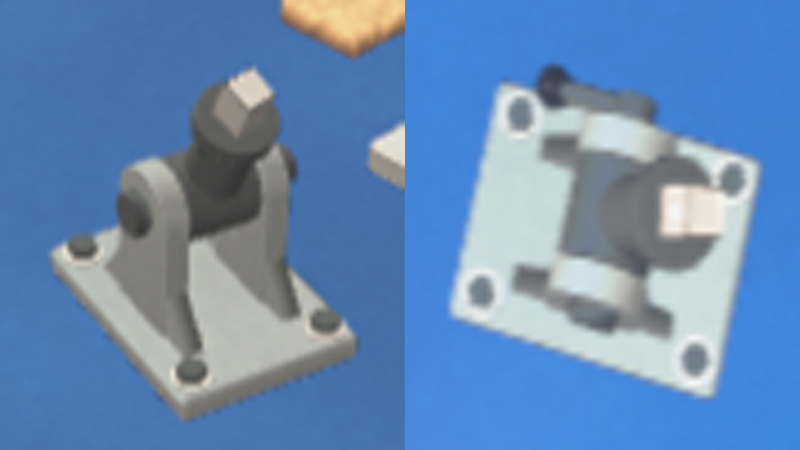

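View pics/z2.png

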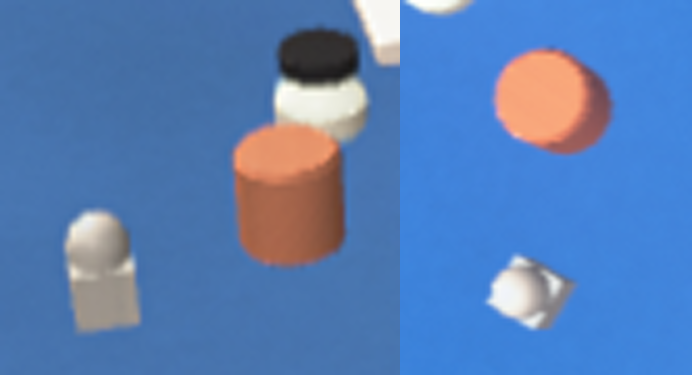

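The lever (holder -y) points to world +x and the post leans towards world -y. Now to measure everything.

```bash
cat > h.py <<'E'
import numpy as np,cv2
from rig import *
CP={n:camera_params(n) for n in("side","top")}
def ray(n,u,v):
    c=CP[n];u=np.asarray(u,float);v=np.asarray(v,float)
    d=np.stack([(u-c['K'][0,2])/c['K'][0,0],(v-c['K'][1,2])/c['K'][1,1],np.ones_like(u)],-1)
    return c['position'],d@c['rotation'].T
def onz(n,uv,z):
    uv=np.asarray(uv,float);o,d=ray(n,uv[...,0],uv[...,1]);k=(z-o[2])/d[...,2];return o+k[...,None]*d
def proj(n,P):
    c=CP[n];q=(np.asarray(P)-c['position'])@c['rotation'];return np.stack([q[...,0]/q[...,2]*c['K'][0,0]+c['K'][0,2],q[...,1]/q[...,2]*c['K'][1,1]+c['K'][1,2]],-1)
def cloud(n,d):
    v,u=np.mgrid[0:d.shape[0],0:d.shape[1]];o,r=ray(n,u,v);return o+r*d[...,None]
def tri(a,b):
    (o1,d1),(o2,d2)=a,b
    A=np.stack([d1,-d2],1);k=np.linalg.lstsq(A,o2-o1,rcond=None)[0]
    p,q=o1+k[0]*d1,o2+k[1]*d2;return (p+q)/2,np.linalg.norm(p-q)
E
python3 - <<'E'
from h import *
np.set_printoptions(precision=4,suppress=True)
I={n:np.load(f"{n}0.npz") for n in CP}
for n in CP:
    d=I[n]['d'];p=I[n]['p'];C=cloud(n,d);print(n,(d==0).mean())
    hsv=cv2.cvtColor(p,cv2.COLOR_RGB2HSV)
    bl=(hsv[...,0]>100)&(hsv[...,0]<125)&(hsv[...,1]>130)&(d>0)
    Q=C[bl];Q=Q[(Q[:,0]>.3)&(Q[:,0]<.8)&(abs(Q[:,1])<.35)];print("bench z",np.median(Q[:,2]),Q[:,2].std())
    A=np.c_[Q[:,:2],np.ones(len(Q))];print(np.linalg.lstsq(A,Q[:,2],rcond=None)[0])
    m=(~bl).astype(np.uint8)
    k,lab,st,ce=cv2.connectedComponentsWithStats(m)
    for i in range(1,k):
        if 40<st[i,4]<6000:
            P=C[lab==i];P=P[P[:,2]>-.05];print(st[i],ce[i],"med",np.median(P,0),"zmax",np.percentile(P[:,2],98))
E
```

```text
side 0.004111394557823129
bench z -0.0010696133788601347 0.0015946548777001815
[-0.0008 -0.001  -0.0007]
[196 160  28  49 951] [209.7329 185.2597] med [0.6052 0.2943 0.0384] zmax 0.06147095097701749
[162 196  16  26 323] [169.743  209.0867] med [0.4675 0.2907 0.0301] zmax 0.05998615874665513
[ 251  204   69   80 2907] [285.8356 248.0327] med [ 0.5546 -0.0671  0.0237] zmax 0.17046401058380015
[321 211  40  29 709] [340.653  224.8561] med [ 0.7733 -0.0608  0.0164] zmax 0.021161289628976176
[429 233  76  52 787] [470.8183 260.3494] med [ 0.8914 -0.3847  0.0136] zmax 0.025722467656522235
[190 243  33  23 569] [206.2548 253.8137] med [0.4378 0.0946 0.0103] zmax 0.022681178511280962
[ 365  254  107   68 1666] [423.4844 286.9538] med [ 0.7173 -0.3583  0.02  ] zmax 0.026990791190994335
[331 276  41  35 645] [355.8155 291.969 ] med [ 0.5764 -0.2675  0.0359] zmax 0.05387702377899598
[315 298  29  43 866] [327.5577 319.3603] med [ 0.4602 -0.28    0.0551] zmax 0.05949908486936867
[531 383  29  37 664] [546.6958 399.262 ] med [ 0.4002 -0.68    0.248 ] zmax 0.2544348601171084
top 0.004064625850340
[... 546 characters left out ...]
7] zmax 0.060549214748378155
[ 279  196   63   56 2421] [310.2681 223.6501] med [ 0.5631 -0.0415  0.019 ] zmax 0.17322069813481294
[172 201  29  26 580] [186.0293 213.9259] med [0.5912 0.2846 0.0588] zmax 0.06308741442053312
[370 210  35  18 349] [390.7708 219.7278] med [ 0.5793 -0.2581  0.0458] zmax 0.05468183714558268
[171 251  21  18 254] [180.7441 259.8071] med [0.4715 0.2955 0.0456] zmax 0.06192257556790792
[385 251  35  27 525] [401.2552 264.32  ] med [ 0.4638 -0.2744  0.0564] zmax 0.06090164907636878
[247 262  30  31 720] [261.7264 277.0222] med [0.4289 0.0846 0.0098] zmax 0.02363581610490821
[261 404  61  16 703] [292.3201 412.6785] med [0.0914 0.0024 0.009 ] zmax 0.01592295079302692
```

```bash
python3 - <<'E'
from h import *
np.set_printoptions(precision=4,suppress=True)
I={n:np.load(f"{n}0.npz") for n in CP}
fig=[]
for n in CP:
    d=I[n]['d'];C=cloud(n,d);p=I[n]['p'];hsv=cv2.cvtColor(p,cv2.COLOR_RGB2HSV).astype(int)
    # beaker top: orange mask, z>0.057
    m=((hsv[...,0]<14)&(hsv[...,1]>90)&(abs(C[...,0]-.6)<.06)&(abs(C[...,1]-.29)<.06)&(C[...,2]>.056))
    P=C[m];(c,r)=cv2.minEnclosingCircle(P[:,:2].astype(np.float32));print(n,"beaker",c,r,P.mean(0),len(P))
    m2=((hsv[...,0]<14)&(hsv[...,1]>90)&(abs(C[...,0]-.6)<.06)&(abs(C[...,1]-.29)<.06))
    # head
    sel=(abs(C[...,0]-.47)<.04)&(abs(C[...,1]-.293)<.04)&(C[...,2]>.006)
    P=C[sel];T=P[P[:,2]>.058];print("dome top",T.mean(0),len(T))
    D=P[(P[:,2]>.045)];
    L=P[(P[:,2]>.028)&(P[:,2]<.041)];print("ledge",cv2.minAreaRect(L[:,:2].astype(np.float32)),len(L))
    B=P[(P[:,2]<.03)];print("rectbody",cv2.minAreaRect(B[:,:2].astype(np.float32)),len(B))
    # plate z 10..20
    sel=(abs(C[...,0]-.56)<.12)&(abs(C[...,1]+.05)<.12)&(abs(C[...,2]-.015)<.005)&(hsv[...,1]<100)
    P=C[sel];print("plate",cv2.minAreaRect(P[:,:2].astype(np.float32)),np.median(P[:,2]))
    blk=(abs(C[...,0]-.776)<.07)&(abs(C[...,1]+.058)<.07)&(abs(C[...,2]-.019)<.004)
    P=C[blk];print("block",cv2.minAreaRect(P[:,:2].astype(np.float32)))
E
```

```text
side beaker (0.5947856307029724, 0.28913429379463196) 0.03069881536066532 [0.5943 0.2881 0.0591] 169
dome top [0.4727 0.2993 0.0597] 18
ledge ((0.4692901074886322, 0.29429516196250916), (0.024775318801403046, 0.03392994776368141), 61.68819046020508) 65
rectbody ((0.4619292914867401, 0.2965644598007202), (0.025338437408208847, 0.047408051788806915), 20.248722076416016) 93
plate ((0.5442906618118286, -0.03010737895965576), (0.134202241897583, 0.2277880311012268), 20.47987174987793) 0.014811252010385634
block ((0.7795101404190063, -0.057086437940597534), (0.07775311172008514, 0.07770831137895584), 0.40776023268699646)
top beaker (0.5941939353942871, 0.289633184671402) 0.029755527153611183 [0.5944 0.2896 0.06  ] 360
dome top [0.4728 0.3023 0.0602] 45
ledge ((0.471994012594223, 0.30244728922843933), (0.03502168133854866, 0.03407091647386551), 61.54460525512695) 51
rectbody ((0.47494766116142273, 0.29102492332458496), (0.04482709988951683, 0.02136050909757614), 14.764813423156738) 39
plate ((0.5717523097991943, -0.044024623930454254), (0.14926475286483765, 0.11176759749650955), 75.71028900146484) 0.015132426917038089
block ((0.778705358505249, -0.05603441223502159), (0.07341881841421127, 0.07260248064994812), 0.19494925439357758)
```

```bash
python3 - <<'E'
from h import *
np.set_printoptions(precision=4,suppress=True)
I={n:np.load(f"{n}0.npz") for n in CP}
for n in CP:
    d=I[n]['d'];C=cloud(n,d);p=I[n]['p'].astype(int)
    if n=='side':
        hsv=cv2.cvtColor(I[n]['p'],cv2.COLOR_RGB2HSV).astype(int)
        m=(abs(C[...,0]-.56)<.12)&(abs(C[...,1]+.05)<.12)&(abs(C[...,2]-.015)<.005)&(hsv[...,1]<100)
        k,lab,st,ce=cv2.connectedComponentsWithStats(m.astype(np.uint8));print(st[:,4])
        i=1+np.argmax(st[1:,4]);print(cv2.minAreaRect(C[lab==i][:,:2].astype(np.float32)))
    sel=(abs(C[...,0]-.56)<.1)&(abs(C[...,1]+.08)<.08)&(C[...,2]>.125)
    v,u=np.nonzero(sel);print(n,u.min(),u.max(),v.min(),v.max())
    g=p.sum(-1)//3
    print(g[v.min():v.max()+1,u.min():u.max()+1])
    zz=np.where(sel,(C[...,2]*1000).astype(int),0);print(zz[v.min():v.max()+1,u.min():u.max()+1])
E
```

```text
[234134   1063      2      1]
((0.571176290512085, -0.04623045027256012), (0.15328437089920044, 0.11344815790653229), 76.44023895263672)
side 282 301 206 226
[[119 120 119 120 121 122 120 119 119 123 125 167 178 200 204 158 124 119
  119 121]
 [119 118 119 120 122 121 118 114 116 156 158 214 205 205 205 197 154 122
  118 119]
 [118 118 119 120 119 115 109 106 114 198 203 205 204 204 205 205 192 143
  121 120]
 [119 119 120 116 108  97  98 113 131 183 205 206 204 204 205 206 206 178
  140 121]
 [119 119 117 105  98  95 102 129 136 139 188 207 206 205 204 207 208 201
  153 119]
 [120 119 110  99  96  97 115 137 139 136 143 192 209 208 208 207 192 175
  125 111]
 [120 115  98  96  95 102 129 139 138 138 135 143 199 210 202 188 144 108
  104 119]
 [115 108  96  95  95 110 138 139 138 138 136 125 148 190 167 118 103  97
   98 115]
 [110 104  95  94  96 117 138 138 138 138 138 136 127 130 100  99 100  98
   93 103]
 [105 102  96  95  96 112 132 139 138 137 138 138 133 106  98 101 101  96
   93  99]
 [ 99  94  95  95  96  97 112 132 138 139 138 137 124 103 101 102 100  95
   93  98]
 [ 98  
[... 5485 characters left out ...]
7 160 165 169 176 176 176 173
    0 172 170 171]
 [  0 128 129 149 150 157 156 153 150 155 156 162 165 172 174 174 174 173
  174 170 169 171]
 [  0   0 128 147 152 157 154 155 154 152 148 150 149 152 152 158 162 164
  165 171 167 165]
 [  0   0 127 126 148 152 155 152 151 150 152 150 151 148 146 145 146 146
  142 142   0   0]
 [  0   0   0   0 143 150 153 155 151 153 150 148 151 148 147 144 146 146
  140 139   0   0]
 [  0   0   0   0   0 148 152 155 155 148 148 150 147 151 145 144 145 143
  142   0   0   0]
 [  0   0   0   0   0   0 143 150 152 153 149 149 145 147 146 147 142 141
    0   0   0   0]
 [  0   0   0   0   0   0   0   0 144 150 150 148 146 144 147 141   0   0
    0   0   0   0]]
```

```bash
python3 - <<'E'
from h import *
np.set_printoptions(precision=4,suppress=True)
for n in CP:
    L=[camera(n) for _ in range(6)]
    D=np.stack([l[1] for l in L]);D[D==0]=np.nan
    d=np.nan_to_num(np.nanmedian(D,0));p=np.mean([l[0] for l in L],0)
    print(n,np.nanmedian(np.nanstd(D,0)))
    np.savez(n+"1.npz",p=p,d=d)
    C=cloud(n,d);g=p.mean(-1)
    def plane(P):
        for _ in range(3):
            c=P.mean(0);w=np.linalg.svd(P-c)[2][2];r=(P-c)@w;P=P[abs(r)<max(.0015,2*r.std())]
        w=w*np.sign(w[2]);return c,w,r.std(),len(P)
    reg=(abs(C[...,0]-.56)<.1)&(abs(C[...,1]+.08)<.08)&(C[...,2]>.125)
    if n=='side':
        end=reg&(g>190);col=reg&(g<105)&(g>88)&(C[...,2]<.16);fl=reg&(g>134)&(g<142)&(C[...,2]>.148)
    else:
        v,u=np.mgrid[0:420,0:560]
        end=(u>=328)&(u<=334)&(v>=217)&(v<=222);col=reg&(g<125)&(g>107)&(C[...,2]<.165);fl=(u>=323)&(u<=325)&(v>=217)&(v<=222)
    for nm,m in(("end",end),("col",col),("flat",fl)):
        c,w,r,k=plane(C[m]);print(nm,c,w,r,k,"lean",np.degrees(np.arccos(w[2])),"az",np.degrees(np.arctan2(w[1],w[0])))
    np.save(n+"_end.npy",C[end])
E
```

```text
side 0.002706843
end [ 0.5634 -0.083   0.1737] [-0.1024 -0.4079  0.9073] 0.0007119034528086824 37 lean 24.869255362419718 az -104.09322471936255
col [ 0.5611 -0.0759  0.1478] [-0.0931 -0.388   0.917 ] 0.0008883198412595178 108 lean 23.515532554584436 az -103.49322584076403
flat [ 0.5552 -0.0776  0.1619] [ 0.9926 -0.0549  0.108 ] 0.00046319913882752437 33 lean 83.80091500960249 az -3.167350571171294
top 0.0017657527
end [ 0.5658 -0.0874  0.1509] [-0.0325 -0.9868  0.1585] 0.003468519205849434 42 lean 80.88140957241868 az -91.88531605057632
col [ 0.5643 -0.0641  0.1524] [-0.0909 -0.3009  0.9493] 0.0022822398313510853 148 lean 18.320055676975773 az -106.81632236684428
flat [ 0.5634 -0.0696  0.1677] [0.0165 0.9057 0.4237] 0.0004935067803361353 16 lean 64.93439696288623 az 88.95912374507512
```

```bash
cat >> h.py <<'E'
az=np.radians(-104.1);LEAN=np.radians(24.6)
PIV=np.array([.5715,-.0448,.085])
A=np.array([np.cos(az)*np.sin(LEAN),np.sin(az)*np.sin(LEAN),np.cos(LEAN)])
SEAT=PIV+.072*A
n1=np.array([.9926,-.0549,.108]);n2=np.array([.0165,.9057,.4237])
def orth():
    x=n1-A*(A@n1);x/=np.linalg.norm(x);y=n2-A*(A@n2);y/=np.linalg.norm(y)
    # average x with y rotated -90deg
    x2=np.cross(y,A);q=x/1+x2;print("flat yaw diff",np.degrees(np.arccos(np.clip(x@x2,-1,1))));q/=np.linalg.norm(q)
    return np.stack([q,np.cross(A,q),A],1)
E
cat > ov.py <<'E'
from h import *
R=orth();print(R)
def sq(h,z):return SEAT+np.array([[h,h,z],[-h,h,z],[-h,-h,z],[h,-h,z]])@R.T
t=np.linspace(0,2*np.pi,40);circ=SEAT+.023*(np.cos(t)[:,None]*R[:,0]+np.sin(t)[:,None]*R[:,1])
c,s=np.cos(np.radians(75.9)),np.sin(np.radians(75.9))
pl=np.array([[x*c-y*s+PIV[0],x*s+y*c+PIV[1],.016] for x,y in((.075,.056),(-.075,.056),(-.075,-.056),(.075,-.056))])
out=[]
for n,(x0,y0,w,h) in {"side":(245,195,80,85),"top":(272,190,80,65)}.items():
    f=8 if n=="side" else 8
    f=min(400//w*1.0,6);f=5
    im=cv2.resize(np.load(n+"1.npz")['p'][y0:y0+h,x0:x0+w,::-1].astype(np.uint8),None,fx=f,fy=f,interpolation=cv2.INTER_NEAREST)
    for P,col in((sq(.008,.026),(0,0,255)),(sq(.0095,0),(0,255,0)),(circ,(255,0,255)),(pl,(0,255,255))):
        q=((proj(n,P)-[x0,y0]+.5)*f).round().astype(int);cv2.polylines(im,[q],True,col,1)
    o=np.zeros((430,400,3),np.uint8);o[:im.shape[0],:im.shape[1]]=im;out.append(o)
cv2.imwrite("pics/ov.png",np.hstack(out))
E
python3 ov.py
```

```text
flat yaw diff 0.691348359386679
[[ 0.99476824  0.01231645 -0.10141225]
 [-0.05246805  0.91336841 -0.40373909]
 [ 0.08765411  0.40694773  0.90923611]]
```

View pics/ov.png

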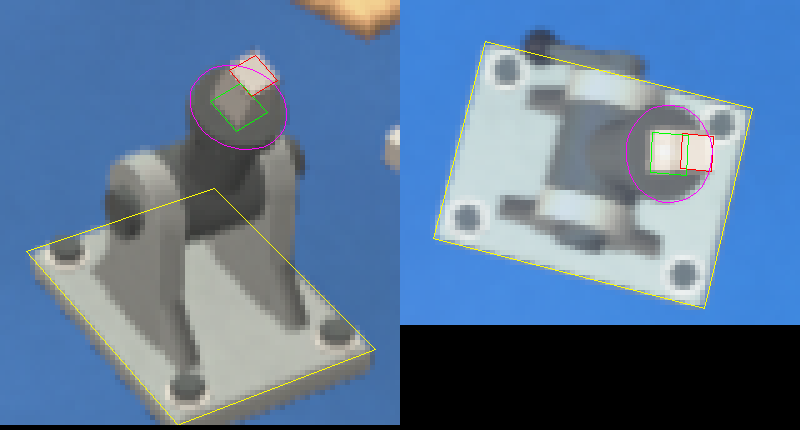

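```bash
sed -i 's/^PIV=.*/PIV=np.array([.5711,-.0443,.085])/' h.py; cat >> h.py <<'E'
HEAD=np.array([.4722,.3015,0]);BEAK=np.array([.5944,.2893,0])
def toolR(z,j):
    x=-np.asarray(z)/np.linalg.norm(z);j=j-x*(x@j);j=j/np.linalg.norm(j);return np.stack([x,np.cross(j,x),j],1)
E
python3 - <<'E'
from h import *
np.set_printoptions(precision=3,suppress=True)
R=orth()
for k in range(4):
    a=np.radians(61.6+90*k);j=np.array([np.cos(a),np.sin(a),0])
    print("grasp",k,j,inverse_kinematics(HEAD+[0,0,.031],toolR([0,0,1],j)))
for k in range(4):
    j=[R[:,0],R[:,1],-R[:,0],-R[:,1]][k]
    print("seat",k,j,[inverse_kinematics(SEAT+h*A,toolR(A,j)) for h in(.031,.15)])
for k in range(8):
    a=np.radians(45*k);j=np.array([np.cos(a),np.sin(a),0])
    print("beak",k,inverse_kinematics(BEAK+[0,0,.045],toolR([0,0,1],j)),inverse_kinematics(SEAT+.055*A,toolR(A,j)),inverse_kinematics(SEAT+.17*A,toolR(A,j)))
E
```

```text
flat yaw diff 0.691348359386679
grasp 0 [0.476 0.88  0.   ] [-0.724  0.579  0.105  1.988 -0.105  0.58   0.527]
grasp 1 [-0.88   0.476  0.   ] [-0.489  0.587 -0.202  1.974  0.198  0.599  1.824]
grasp 2 [-0.476 -0.88   0.   ] [-1.284  0.786  0.908  2.019 -0.893  0.797 -1.899]
grasp 3 [ 0.88  -0.476  0.   ] [-0.918  0.604  0.363  2.    -0.365  0.601 -0.805]
seat 0 [ 0.995 -0.052  0.088] [array([-0.443,  0.611,  1.03 ,  1.935, -0.996,  1.257,  1.022]), array([-0.4  ,  0.462,  1.063,  1.81 , -0.81 ,  1.388,  0.893])]
seat 1 [0.012 0.913 0.407] [array([-0.409,  0.579,  0.967,  1.933, -0.964,  1.22 ,  2.564]), array([-0.394,  0.457,  1.052,  1.81 , -0.804,  1.383,  2.458])]
seat 2 [-0.995  0.052 -0.088] [array([-0.379,  0.556,  0.915,  1.932, -0.939,  1.193, -2.172]), array([-0.427,  0.488,  1.116,  1.811, -0.834,  1.413, -2.224])]
seat 3 [-0.012 -0.913 -0.407] [array([-0.385,  0.561,  0.926,  1.932, -0.944,  1.199, -0.596]), array([-0.395,  0.458,  1.054,  1.81 , -0.806,  1.385, -0.682])]
beak 0 [-0.759  0.698  0.351  1.746 -0.328  0.756 -0.243] [-0.479  0.626  1.126  1.916 -0.999  1.332  
[... 477 characters left out ...]
5  2.323] [ 1.208  0.543 -1.17   1.699  0.077  1.151  2.48 ]
beak 4 [-0.314  0.694 -0.293  1.716  0.268  0.771  2.406] [-0.473  0.619  1.113  1.916 -0.992  1.324 -2.1  ] [-0.416  0.466  1.116  1.785 -0.808  1.437 -2.231]
beak 5 [-1.184  0.997  1.102  1.771 -1.023  1.07  -2.054] [-0.473  0.619  1.113  1.916 -0.992  1.324 -1.335] [-0.416  0.466  1.116  1.785 -0.808  1.437 -1.467]
beak 6 [-0.884  0.737  0.541  1.754 -0.507  0.794 -1.665] [-0.4    0.546  0.974  1.913 -0.922  1.244 -0.549] [-0.389  0.442  1.065  1.784 -0.785  1.415 -0.64 ]
beak 7 [-0.836  0.72   0.467  1.751 -0.437  0.776 -0.937] [-0.45   0.592  1.067  1.915 -0.968  1.295  0.297] [-0.405  0.455  1.094  1.784 -0.798  1.427  0.177]
```

```bash
python3 - <<'E'
from h import *
np.set_printoptions(precision=4,suppress=True)
a=np.radians(61.6+270);T=toolR([0,0,1],np.array([np.cos(a),np.sin(a),0]))
movep(HEAD+[0,0,.15],T);print(sense()['time_s'])
move_l(HEAD+[0,0,.031],feed=.08);print(sense()['position'],sense()['wrist_force'])
command_gripper(.02,100);s=sense();print(s['finger_gap'],s['wrist_force'],s['position'],s['time_s'])
move_l(HEAD+[0,0,.14],feed=.1)
s=sense();print(s['finger_gap'],s['wrist_force'],s['position'],s['time_s'])
for n in CP:
    p,d=camera(n);np.savez(n+"2.npz",p=p,d=d);cv2.imwrite(f"pics/{n}2.png",p[...,::-1])
E
```

```text
2.45
[0.4725 0.3017 0.0315] [-0.2411 -0.5104  0.673 ]
0.032532828978458356 [ 0.5689 -0.9857  4.0357] [0.4729 0.3016 0.0316] 4.6167
0.03300123673455796 [-0.063  -1.2459 -3.0587] [0.4717 0.3012 0.1393] 5.8583
```

```bash
python3 - <<'E'
from h import *
o=[]
for n in CP:
    u,v=proj(n,HEAD+[0,0,.12]).astype(int);im=np.load(n+"2.npz")['p'][max(v-35,0):v+35,u-35:u+35,::-1]
    o.append(cv2.resize(im,(390,390),interpolation=cv2.INTER_CUBIC))
cv2.imwrite("pics/g2.png",np.hstack(o))
E
```

```text
(no output)
```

View pics/g2.png

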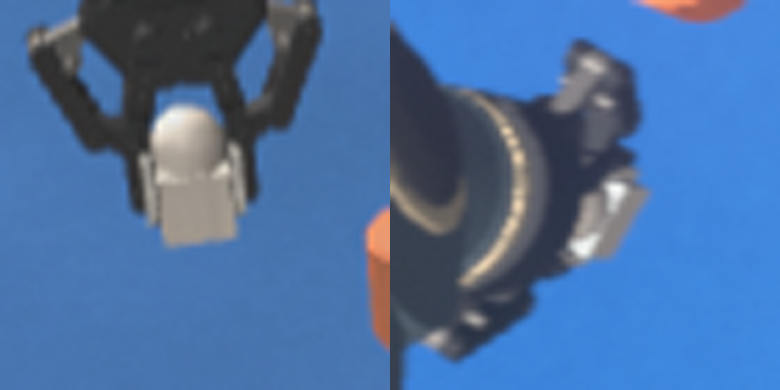

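The head is held squarely between the pads (side crop, about (195,200)). Next is the pre-insertion pose on the post axis.

```bash
python3 - <<'E'
from h import *
np.set_printoptions(precision=4,suppress=True)
R=orth();T=toolR(A,-R[:,1])
print(inverse_kinematics(SEAT+A*.13,T))
movep(SEAT+A*.13,T);print(sense()['time_s'])
move_l(SEAT+A*.069,feed=.06)
s=sense();print(s['position']-SEAT-A*.069,s['tcp_rot']-T,s['wrist_force'],s['joint_pos'],s['time_s'])
for n in CP:
    p,d=camera(n);np.savez(n+"3.npz",p=p,d=d)
np.set_printoptions(precision=2)
o=[]
for n in CP:
    u,v=proj(n,SEAT+A*.035).astype(int);im=np.load(n+"3.npz")['p'][v-28:v+28,u-28:u+28,::-1]
    im=cv2.resize(im,(392,392),interpolation=cv2.INTER_CUBIC)
    tc=s['position'];c=tc-A*.031
    H=s['tcp_rot'];ex,ey=H[:,1],H[:,2];M=c+.017*np.array([ex+ey,ex-ey,-ex-ey,-ex+ey])
    for P,col in((M,(0,0,255)),(M+.036*A,(0,255,0))):
        q=((proj(n,P)-[u-28,v-28]+.5)*7).round().astype(int);cv2.polylines(im,[q],True,col,1)
    o.append(im)
cv2.imwrite("pics/g3.png",np.hstack(o))
E
```

```text
flat yaw diff 0.691348359386679
[-0.2023  0.3754  0.7301  1.8254 -0.7035  1.2496 -0.7932]
7.6083
[ 0.0002 -0.0004  0.0004] [[ 0.0009 -0.0001  0.    ]
 [-0.0003 -0.0003 -0.0001]
 [-0.      0.0009  0.0003]] [ 0.7739 -0.2436 -2.8084] [-0.2119  0.4318  0.6922  1.8902 -0.7733  1.1484 -0.7438] 8.775
```

View pics/g3.png

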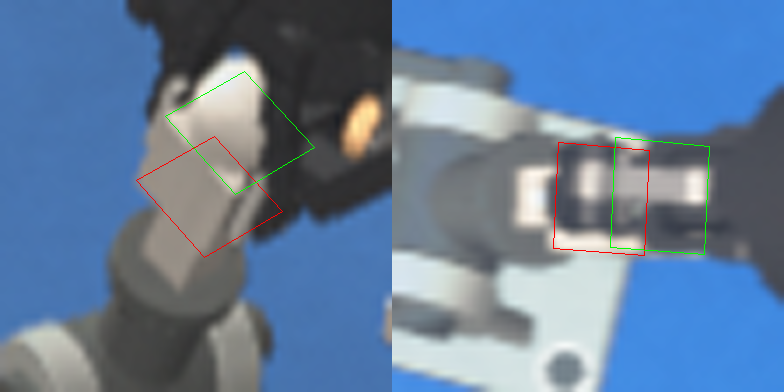

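```bash
python3 - <<'E'
from h import *
R=orth()
s=sense();o=[]
for n in CP:
    p=np.load(n+"3.npz")['p'];p=np.clip((p.astype(float)/255)**.6*255,0,255).astype(np.uint8)
    u,v=proj(n,SEAT+A*.025).astype(int);im=p[v-24:v+24,u-20:u+20,::-1]
    im=cv2.resize(im,(400,480),interpolation=cv2.INTER_NEAREST)
    c=s['position']-A*.031;H=s['tcp_rot'];ex,ey=H[:,1],H[:,2]
    def sq(c,h,ex,ey): return c+h*np.array([ex+ey,ex-ey,-ex-ey,-ex+ey])
    for P,col in((sq(c,.017,ex,ey),(0,0,255)),(sq(SEAT,.0095,R[:,0],R[:,1]),(0,255,0)),(SEAT+.023*np.array([np.cos(t)*R[:,0]+np.sin(t)*R[:,1] for t in np.linspace(0,6.28,40)]),(255,0,255))):
        q=((proj(n,P)-[u-20,v-24]+.5)*10).round().astype(int);cv2.polylines(im,[q],True,col,1)
    o.append(im)
cv2.imwrite("pics/g3b.png",np.hstack(o))
E
```

```text
flat yaw diff 0.691348359386679
```

View pics/g3b.png

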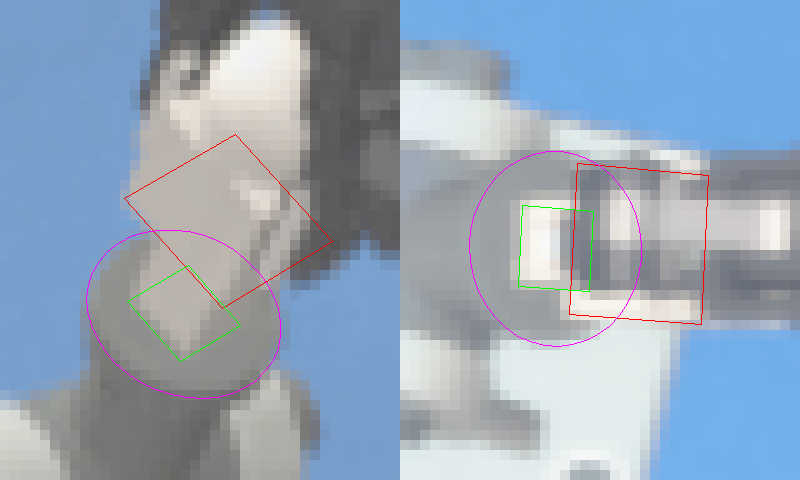

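The side view hints at about 1 px (2 mm) relative offset and the top view at almost none. I'll nudge slightly and let the chamfer take the rest. The push is slow and force-watched.

```bash
python3 - <<'E'
from h import *
np.set_printoptions(precision=4,suppress=True)
S=SEAT+[-.0003,.0008,0]
f0=sense()['wrist_force']
for h in (.029,.026,.024,.022,.020,.018,.016):
    r=move_l(S+A*(.031+h),feed=.015,until_force=14)
    s=sense();f=s['wrist_force']-f0
    e=s['position']-S;print(h,r,"ax",e@A-.031,"lat",e-A*(e@A),"F",f,"Fax",f@A,"tq",s['ft_torque'],s['time_s'])
    if r:break
E
```

```text
0.029 False ax 0.029027798432710347 lat [ 0.     -0.0001 -0.    ] F [ 1.2079 -0.5613  0.0343] Fax 0.1352632169752832 tq [-0.6388  0.1178 -0.0662] 9.65
0.026 False ax 0.02585672820188107 lat [-0.0001  0.      0.    ] F [ 0.4975 -0.4792  0.2095] Fax 0.33351721315150124 tq [-0.6608  0.1288  0.0709] 10.0
0.024 False ax 0.02442964114072544 lat [ 0.0007 -0.0002 -0.    ] F [ 1.737  -2.0334  1.1749] Fax 1.7130543671458618 tq [-0.7087 -0.1842 -0.1708] 10.2833
0.022 False ax 0.022257315067140827 lat [ 0.001  -0.0002  0.    ] F [ 4.5184 -1.8229  0.5717] Fax 0.7976150192806095 tq [-0.9331 -0.7274 -0.4225] 10.5667
0.02 False ax 0.020140084302414332 lat [ 0.001  -0.0001  0.    ] F [ 6.2771 -2.7296  1.3708] Fax 1.7118569917273252 tq [-0.8843 -0.9756 -0.5378] 10.85
0.018 False ax 0.018146731125224767 lat [ 0.001  -0.0002  0.    ] F [ 6.9478 -2.1494  2.2908] Fax 2.246090528466562 tq [-0.8635 -1.0774 -0.5254] 11.1333
0.016 False ax 0.016140514426966943 lat [ 0.001  -0.0002  0.    ] F [ 4.8217 -2.2694  1.9289] Fax 2.181069357270677 tq [-0.9126 -1.0704 -0.4994] 11.4167
```

It is on the post. I'll shift +x about 1.2 mm to relieve the side load and carry on down.

```bash
python3 - <<'E'
from h import *
np.set_printoptions(precision=4,suppress=True)
S=SEAT+[-.0003,.0008,0]+np.array([.0012,-.0003,0])
for h in (.015,.012,.010,.008,.006,.004,.002,.001,0,-.001):
    r=move_l(S+A*(.031+h),feed=.012,until_force=30)
    s=sense();f=s['wrist_force']
    e=s['position']-S;print(h,r,"ax",e@A-.031,"lat",e-A*(e@A),"F",f,"Fax",f@A+2.6,"tq",s['ft_torque'],s['time_s'])
    if r:break
    if h<.004 and f@A+2.6>25:break
E
```

```text
0.015 False ax 0.014859827580673411 lat [-0.0001  0.0001  0.    ] F [ 3.9963 -1.2765 -0.3594] Fax 2.383310838906179 tq [-0.6674 -0.5955 -0.2563] 11.7
0.012 False ax 0.01216535727614236 lat [-0.      0.0001  0.    ] F [ 2.0791 -1.5914  2.8309] Fax 5.605588467074814 tq [-0.4969 -0.4293 -0.1635] 12.1
0.01 False ax 0.009710117753843617 lat [-0.      0.0001  0.    ] F [ 2.1517 -1.5268  1.8487] Fax 4.679109825141964 tq [-0.5331 -0.4564 -0.1721] 12.4167
0.008 False ax 0.007566002010313398 lat [-0.      0.0001  0.    ] F [ 2.4584 -1.6081  0.3008] Fax 3.273423292406727 tq [-0.6954 -0.5708 -0.255 ] 12.7333
0.006 False ax 0.005409119558762568 lat [-0.0001  0.0001  0.    ] F [ 3.7911 -0.8088 -1.1438] Fax 1.5021415514745309 tq [-0.7897 -0.7208 -0.3716] 13.05
0.004 False ax 0.003675099689284124 lat [-0. -0. -0.] F [ 4.2725 -1.359  -2.098 ] Fax 0.807786959537985 tq [-0.7954 -0.7102 -0.3843] 13.3667
0.002 False ax 0.0018078983118537256 lat [-0.     -0.0001 -0.    ] F [ 3.5201 -1.4981 -2.7942] Fax 0.3072750522190826 tq [-0.8372 -0.6698 -0.3652] 13.6833
0.001 False ax 0.0012330556048658972 lat [ 0.     -0.0001 -0.    ] F [ 2.7283 -1.1595  0.8414] Fax 3.5565445220287044 tq [-0.7518 -0.4503 -0.2439] 13.9333
0 False ax 0.0012048688961155268 lat [ 0.     -0.0001 -0.    ] F [ 0.4916 -2.2883  6.2728] Fax 9.17744060853352 tq [-0.4477 -0.0875 -0.0563] 14.1833
-0.001 False ax 0.0011591098945325229 lat [ 0.     -0.0001 -0.0001] F [-1.1282 -3.3471 11.5772] Fax 14.592194618096526 tq [-0.3201  0.2593  0.0685] 14.4333
```

```bash
python3 - <<'E'
from h import *
np.set_printoptions(precision=4,suppress=True)
S=SEAT+[-.0003,.0008,0]+np.array([.0012,-.0003,0])
for h in (-.002,-.003,-.004):
    r=move_l(S+A*(.031+h),feed=.01,until_force=20)
    s=sense();f=s['wrist_force']
    e=s['position']-S;print(h,r,"ax",e@A-.031,"F",f,"Fax",f@A+2.6,s['time_s'])
    if r or f@A>25:break
for n in CP:
    p,d=camera(n);np.savez(n+"4.npz",p=p,d=d)
o=[]
for n in CP:
    u,v=proj(n,SEAT+A*.025).astype(int);im=np.load(n+"4.npz")['p'][v-28:v+28,u-28:u+28,::-1]
    o.append(cv2.resize(im,(392,392),interpolation=cv2.INTER_CUBIC))
cv2.imwrite("pics/g4.png",np.hstack(o))
E
```

```text
-0.002 False ax 0.0011113019103472857 F [-4.6052 -3.2341 15.6787] Fax 18.628379906756326 14.6833
-0.003 False ax 0.0010985548823096575 F [-7.3042 -4.5255 20.3573] Fax 23.677435765816835 14.9333
-0.004 False ax 0.0010856010666153437 F [-7.7011 -6.2325 27.3585] Fax 30.772662647971835 15.1833
```

View pics/g4.png

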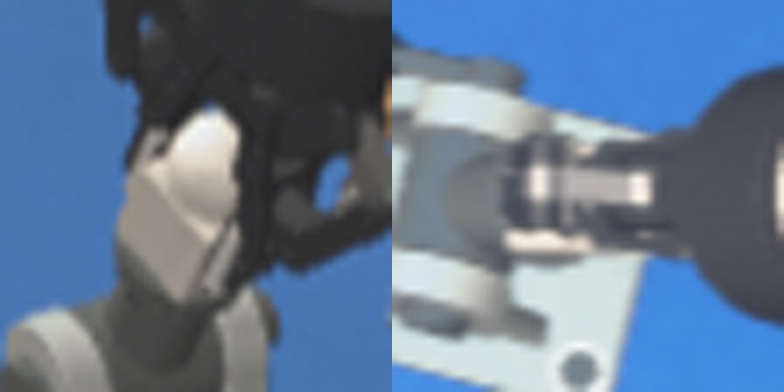

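The head is flush on the collar with no post showing (side crop, about (180,250)), and there is a hard stop. Unload, release, back off and check.

```bash
python3 - <<'E'
from h import *
np.set_printoptions(precision=4,suppress=True)
S=SEAT+[-.0003,.0008,0]+np.array([.0012,-.0003,0])
move_l(S+A*.0318,feed=.02);print(sense()['wrist_force'])
command_gripper(.085,100);print(sense()['wrist_force'],sense()['finger_gap'])
move_l(S+A*.14,feed=.12)
movep(np.array([.59,.29,.2]),toolR([0,0,1],np.array([1.,0,0])));print(sense()['time_s'],sense()['joint_pos'])
for n in CP:
    L=[camera(n) for _ in range(3)];D=np.stack([l[1] for l in L]);D[D==0]=np.nan
    np.savez(n+"5.npz",p=L[0][0],d=np.nan_to_num(np.nanmedian(D,0)))
    C=cloud(n,np.nan_to_num(np.nanmedian(D,0)));m=(np.linalg.norm(C-(S+.05*A),axis=-1)<.035)
    P=C[m];hh=(P-S)@A;print(n,"max height along A",np.percentile(hh,[97,99,100]));T=P[hh>.055];e=T.mean(0)-S;print("dome lat",e-A*(e@A),len(T))
o=[]
for n in CP:
    u,v=proj(n,SEAT+A*.025).astype(int);im=np.load(n+"5.npz")['p'][v-28:v+28,u-28:u+28,::-1]
    o.append(cv2.resize(im,(392,392),interpolation=cv2.INTER_CUBIC))
cv2.imwrite("pics/g5.png",np.hstack(o))
E
```

```text
[ 0.4577 -2.1594  5.2846]
[0.4781 0.165  1.1214] 0.0851485022634121
18.85 [-0.8095  0.5096  0.4179  1.6587 -0.2324  1.0226 -0.3216]
side max height along A [0.061  0.0615 0.0627]
dome lat [-0.002  -0.0006 -0.0005] 89
top max height along A [0.0611 0.0616 0.0623]
dome lat [-0.0014  0.0025  0.0009] 96
```

View pics/g5.png

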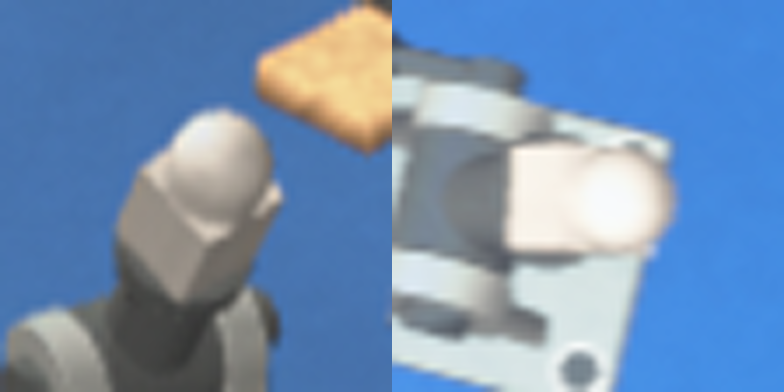

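The head is home: dome top measures 62 mm above the seat in both views, and it is square. Now the beaker.

```bash
python3 - <<'E'
from h import *
np.set_printoptions(precision=4,suppress=True)
S=SEAT+[-.0003,.0008,0]+np.array([.0012,-.0003,0])
J=np.array([1,-1,0])/2**.5;T=toolR([0,0,1],J);T2=toolR(A,J)
print(inverse_kinematics(S+A*.12,T2),inverse_kinematics(S+A*.044,T2))
movep(BEAK+[0,0,.13],T)
move_l(BEAK+[0,0,.040],feed=.1);print(sense()['wrist_force'])
command_gripper(.05,40);s=sense();print(s['finger_gap'],s['wrist_force'],s['time_s'])
move_l(BEAK+[0,0,.20],feed=.15)
s=sense();print(s['finger_gap'],s['wrist_force'],s['time_s'])
movep(S+A*.15,T2)
s=sense();print(s['finger_gap'],s['wrist_force'],s['time_s'],s['position']-S-A*.15)
o=[]
for n in CP:
    p,d=camera(n);u,v=proj(n,SEAT+A*.07).astype(int);im=p[v-40:v+40,u-40:u+40,::-1]
    o.append(cv2.resize(im,(392,392),interpolation=cv2.INTER_CUBIC))
cv2.imwrite("pics/g6.png",np.hstack(o))
E
```

```text
[-0.153   0.37    0.6507  1.833  -0.6888  1.2145  0.0473] [-0.124   0.4332  0.5453  1.907  -0.7541  1.0704  0.0878]
[ 0.3186 -0.7646  0.5729]
0.059462905196409364 [-1.1973 -0.7462  5.5298] 21.2167
0.05987005402523533 [ 0.0238  0.8655 -1.2921] 22.4333
0.05974268418281166 [ 0.8494 -0.4579 -0.756 ] 24.025 [ 0.0005  0.0015 -0.0004]
```

View pics/g6.png

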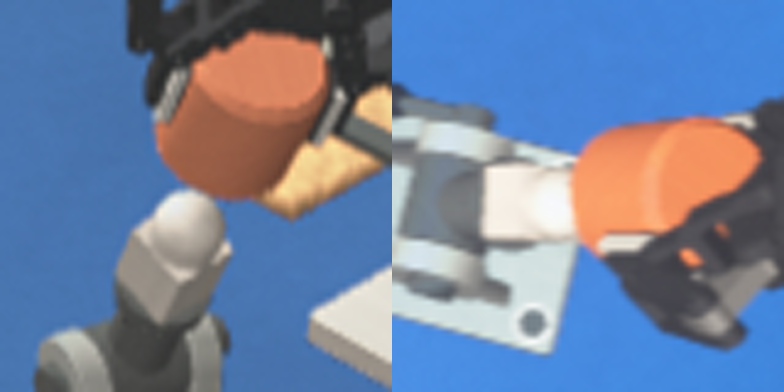

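The beaker is held upright and coaxial with the head in both views. Lowering gently.

```bash
python3 - <<'E'
from h import *
np.set_printoptions(precision=4,suppress=True)
S=SEAT+[-.0003,.0008,0]+np.array([.0012,-.0003,0])
for h,f in ((.095,.06),(.075,.04),(.06,.04),(.05,.03),(.046,.02),(.044,.02),(.042,.02)):
    r=move_l(S+A*h,feed=f,until_force=6)
    s=sense();e=s['position']-S;print(h,r,e@A,e-A*(e@A),s['wrist_force'],s['time_s'])
    if r:break
o=[]
for n in CP:
    p,d=camera(n);u,v=proj(n,SEAT+A*.05).astype(int);im=p[v-40:v+40,u-40:u+40,::-1]
    o.append(cv2.resize(im,(392,392),interpolation=cv2.INTER_CUBIC))
cv2.imwrite("pics/g7.png",np.hstack(o))
E
```

```text
0.095 False 0.09547940415317775 [ 0.0002 -0.0002 -0.0001] [-0.4418 -0.8887 -0.4572] 25.1917
0.075 False 0.07494134209209963 [ 0.     -0.0001 -0.    ] [ 0.5298  0.5371 -1.0267] 25.8417
0.06 False 0.05975604549606842 [-0.0001  0.     -0.    ] [ 0.2352  0.4305 -0.5911] 26.3667
0.05 False 0.0498290834793973 [-0.0001  0.      0.    ] [ 0.2212 -0.4991 -1.9812] 26.85
0.046 False 0.045911394116760706 [-0.  0.  0.] [-0.4587 -0.075  -1.0481] 27.2
0.044 False 0.04531929711019212 [ 0.0003 -0.0003 -0.0001] [-2.289  -1.7309  4.9207] 27.45
0.042 False 0.045179224227092 [ 0.0008 -0.0007 -0.0002] [-5.1371 -3.3043 13.2134] 27.7
```

View pics/g7.png

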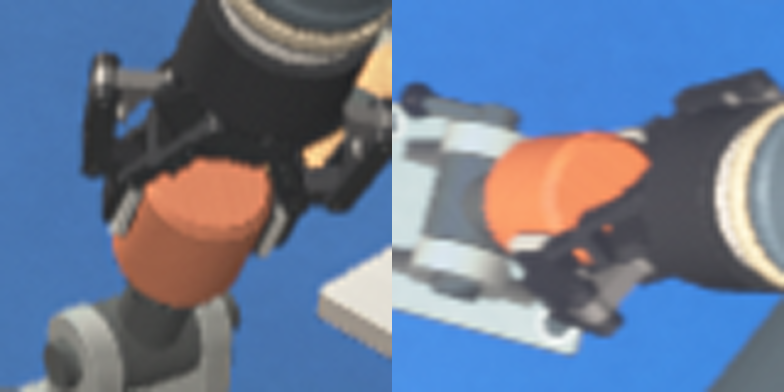

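It stopped at 45.2 mm, against about 45 mm expected for the floor on the dome. Unload, release, retreat.

```bash
python3 - <<'E'
from h import *
np.set_printoptions(precision=4,suppress=True)
S=SEAT+[-.0003,.0008,0]+np.array([.0012,-.0003,0])
move_l(S+A*.0452,feed=.02);print(sense()['wrist_force'])
command_gripper(.085,40);s=sense();print(s['wrist_force'],s['finger_gap'])
move_l(S+A*.15,feed=.08);print(sense()['wrist_force'])
movep(np.array([.45,.25,.3]),toolR([0,0,1],np.array([.7,-.7,0])));print(sense()['time_s'])
for n in CP:
    L=[camera(n) for _ in range(3)];D=np.stack([l[1] for l in L]);D[D==0]=np.nan;d=np.nan_to_num(np.nanmedian(D,0))
    p=L[-1][0];np.savez(n+"8.npz",p=p,d=d);cv2.imwrite(f"pics/{n}8.png",p[...,::-1])
    C=cloud(n,d);hsv=cv2.cvtColor(p,cv2.COLOR_RGB2HSV).astype(int)
    m=(np.linalg.norm(C-(S+.035*A),axis=-1)<.05)&(hsv[...,0]<14)&(hsv[...,1]>90)
    P=C[m];h=(P-S)@A;T=P[h>.057];c=T.mean(0);w=np.linalg.svd(T-c)[2][2];w*=np.sign(w[2]);print(n,"beaker top",c-S,(c-S)@A,"angle",np.arccos(w@A),len(T))
o=[]
for n in CP:
    p=np.load(n+"8.npz")['p'];u,v=proj(n,SEAT+A*.04).astype(int);im=p[v-40:v+40,u-40:u+40,::-1]
    o.append(cv2.resize(im,(392,392),interpolation=cv2.INTER_CUBIC))
cv2.imwrite("pics/g8.png",np.hstack(o))
E
```

```text
[-0.2101 -0.882   1.347 ]
[-0.4622 -0.758  -0.511 ] 0.08512250814911478
[-0.1698 -0.2903  0.4757]
31.4083
side beaker top [-0.0097 -0.0271  0.0566] 0.0633768171100685 angle 0.07392770762590584 474
top beaker top [-0.0071 -0.0217  0.0592] 0.06331881199153683 angle 0.13225034467946342 531
```

View pics/g8.png

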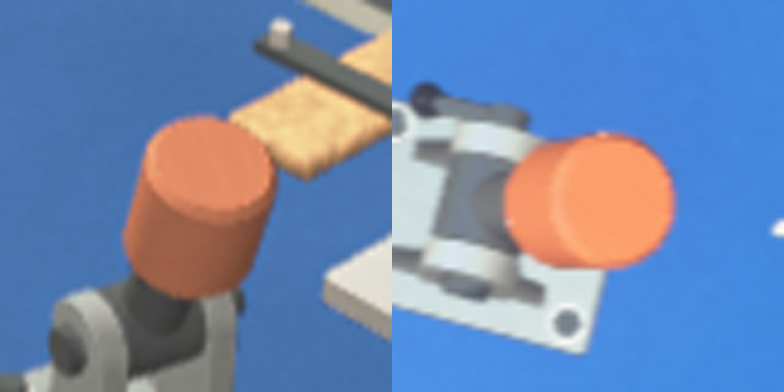

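View pics/side8.png

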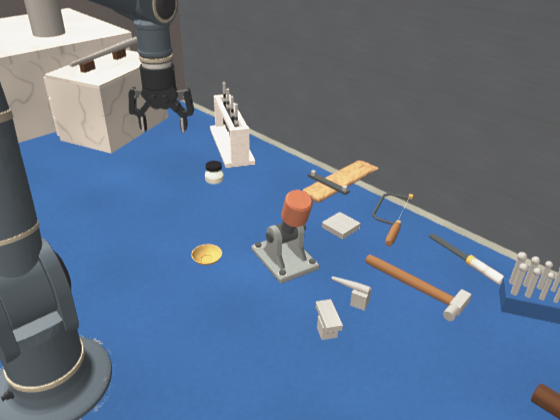

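The beaker is seated at (297,208) and tilted only about 0.1 rad from the post axis. Everything else is where it was, and the arm is clear. Handing in.

```bash
python3 -c "
from rig import *
print(finish_job())"
```

```text
the job is handed in; nothing more can be done
None
```

The domed head is on the post, and the copper beaker is hanging bottom up over it with the gripper let go. I handed the job in at about 31 s of the 72 s allowed. The hand-in reports no verdict, so these are my own checks.

**Domed head:** I pressed it on slowly along the post and pushed to about 31 N against a hard stop. The axial force fell off over the last few millimetres, as expected when the ball snaps into its dimple. The ball itself can't be seen, so the click is inferred from force and height only. I also saw no clear 8–15 N peak as the ball was pressed in; the most I read before the stop was about 6 N, with coarse sampling. After release, both cameras put the dome top about 62 mm above the seat, which matches fully home. The picture shows the head flush on the collar.

**Beaker:** It stopped about where the dome should meet its floor. After release its top measured about 63 mm above the seat along the post, against 65 mm when perfectly square. Its tilt from the post axis was 0.07 rad in one view and 0.13 rad in the other, against a limit of 0.35.

**Disagreement between cameras:** The two views differed by 1–2 mm when locating the post. The head took up about 1 mm of side load going on, which I relieved by shifting the tool.

**Rest of the bench:** In the final side picture the other objects looked unmoved, by eye only, and the arm was clear of everything.

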